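# Hold a brake released with the service key through the guard slot

### The arm

A 7-joint arm with a two-finger parallel gripper is mounted at the origin on the work surface; the furniture and walls round the work are solid. World frame = base frame: x ahead of the robot, y to its left, z up, the work surface at z = 0. Lengths are in m, angles in rad, forces in N, time in s.
With the tool pointing down it reaches from about 0.4 to 0.85 m from the base axis. Payload 4.5 kg.
Tool frame: the origin (TCP) lies midway between the tips of the shut fingers; the grasp point (between the pads) lies 19 mm behind it; z points along the fingers, y is the line along which they close (so a half turn about z gives the same grasp; the last joint's range is limited). The gripper opens to 88 mm and grips with 3 to 60 N. Pads are 18 mm wide; open, the fingers measure 123 mm over their backs; the gripper's body (75 mm by 187 mm) begins 45 mm behind the grasp point.
Start: joints at [-1.127, 0.689, -0.195, 1.565, 0.157, 0.902, -0.215], TCP at [0.249, 0.573, 0.203] pointing down, gripper open.
Joint ranges: [-3.01, 3.01], [-0.46, 2.08], [-1.47, 1.51], [0.13, 2.56], [-1, 4.14], [0.04, 2.09], [-2.66, 2.66]. Speed limits (rad/s): [2.57, 2.57, 3.14, 3.14, 3.14, 3.14, 3.14].

### API

Orientations are given as a unit quaternion [x, y, z, w].
In Python, from plant import * gives the robot as it stands.
- The arm moves only by the tool send_rows, never from a script. Its argument "targets" is a list of rows, each a list of 2 entries, a list of its own where there are three numbers: the shift along the tool's x, y, z in units of 0.3 m (1.0 is 0.3 m), then the turn, a rotation vector about the tool's x, y, z in units of pi rad (1.0 is pi rad). A call has 1 to 12 rows; each row is the pose to reach, as a shift and turn from the pose commanded when the call began, along the tool's axes at that moment, turning the shorter way round; what a row does not reach only later rows make up. A row lasts 1/8 s, in which the tool goes at most 62.5 mm and 10.7 degrees, less where a joint would pass 70% of its speed; a pose out of reach is approached as far as the arm can. A call with a number of a shift or a turn outside -1 to 1 is refused whole. A call with a gripper value outside its range is refused whole. "fingers" is the opening, from 0 (shut) to 1 (fully open), set as the call begins (left out, the last holds). The fingers move at their own pace and stop on an object; "newtons" is the grip in N (left out, the last holds). Time passes only in rows, so rows that repeat a pose let the fingers close. It gives the time, the measured TCP pose, the force, the opening and the grip force at its end, in the units of the state.
- get_state(): the state, without advancing time (a new reading comes with each control period).
- snapshot(name): name is "scene" or "side" or "wrist"; returns a dict with "img" (400x640x3 uint8, blue, green, red), "fx", "fy", "cx", "cy" (pixels), "cam_to_world" (4x4, takes a point from camera to world coordinates); the wrist camera has in their place "T_tool_cam" (4x4, takes a point from camera to tool coordinates, whose origin is the TCP and whose axes are the flange's). Camera axes: x right, y down, z forward; pixel columns grow to the right and rows downward; lengths in m; the calibration is good to about 2 mm. A picture is of the moment at which its call begins: read the wrist's pose just before it. There is no depth.
- finish_job(): hands the job in; it is judged then, once.
The state is a dict: "clock": time; "q": joint angles; "qd": joint speeds; "joint_torque": joint torques, N m; "tool_pos": TCP position; "eef_rot": TCP orientation; "contact_force": force on the tool from outside, world axes, zero at the start; "moment": the same for the moment, N m; "opening": opening from 0.0 (shut) to 1.0 (fully open); "finger_force": force on a finger pad.
Only numpy, scipy, OpenCV 4.12 (cv2) and the standard library are available. Lean on these libraries where they do the work, as an engineer would, in place of code of your own. Each camera call takes 0.05 s, during which the arm holds its last target. There are 200 camera calls.

### The job

Lift the narrow-bladed key up and off its hook, lower its blade through the slot in the top of the brake unit's guard, and press the sprung release plate below the slot down about 10 mm. Finish while still gripping the key and holding the plate down; leave the wide key on its hook and the wax tin and the wooden offcut undisturbed.

Things in the scene. Friction and masses are not known exactly. Their poses are not given: they have to be found in the camera images.
- key_stand: Fixed wooden stand: upright board 170 mm wide, 171 mm high, with two round steel hooks (6 mm bar) out of its face (x = +47 mm) towards its own -x, at its y = +55 and -55 mm. Each hook is level at x = -12 to +12 mm, its top 155 mm above the bench; the tip turns up and ends at x = -30 mm, 12 mm higher. Origin on the bench under the level parts, midway between the hooks; z up.
- narrow_key: The key to use, loose, 0.15 kg, 178 mm tall: flat steel blade 10 mm thick (x), 28 mm wide (y), dark wooden handle on top at z = 128 to 178 mm, 24 (x) by 36 mm (y). Origin at the middle of its rounded foot, z up. It hangs upright on either hook by the eye through the blade, 16 mm wide, z = 84 to 120 mm, its x along the hook. To free it: raise it 12 to 30 mm, draw it to the stand's -x past the tip.
- narrow_key_handle (a point): Centre of the narrow key's handle, 153 mm above its foot; axes as the key's.
- narrow_key_eye (a point): Centre of the narrow key's eye, 102 mm above its foot.
- wide_key: A second key like the first in all but the blade, which is 44 mm wide and does not fit the slot; it hangs on the other hook and stays there. Origin at its foot.
- brake_unit: Grey guard housing, fixed: 82 mm (x) by 110 mm (y) by 110 mm high, open at the front (-x), on a 100 by 120 mm foot plate, with a bearing and shaft stub on its -y side. It stands in front of a chest of drawers 180 mm high. Origin on the bench under the slot's centre; z up.
- slot (a point): Centre of the slot in the housing's flat top, on the top face 110 mm above the bench. The slot goes straight down through the 12 mm thick top; it is 12 mm wide along its x and 30 mm long along its y (2 mm more than the narrow blade each way), with a 3 mm chamfer round its mouth. Axes as the housing's.
- plate_top (a point): Middle of the top of the release plate inside the housing, a level steel plate 44 by 80 mm, straight below the slot; at rest 60 mm below the top face of the housing.
- release_plate (a joint): How far the release plate is pressed down, in m: 0 at rest, 0.015 at its stop. A spring pushes it up: about 4 N at the start, 7 N at 10 mm, 8.5 N at the stop.
- wax_tin: Round tin, 72 mm across and 26 mm high, a bystander standing loose on the bench left of the stand; origin under its centre.
- offcut: Dark wooden offcut, 34 by 70 by 19 mm, a bystander lying loose on the bench in front of the stand; origin under its centre.

How it is judged:
By the outcome, as a careful person would: the job done as asked, in the order asked, and still so for the second after the job is handed in, while the arm keeps its last pose, push and grip.
It also fails if it takes over 54 s, if anything falls off the work surface, if the arm or the gripper's body presses on something with over 40 N, if the wrist force passes 120 N, or if a joint passes its speed limit or range.

## Working session

There is one attempt and no reset: what is moved stays moved. The work goes in short steps, Python scripts to look and compute and a tool call to move; the robot and the scene stay as the last step left them, time stands still between calls to the robot, and variables do not carry over. Pictures are saved under pics/ and viewed, at most 10 in all, crops included, and the job is handed in when it is done.

Besides the shell and the picture viewer there is one more tool, called as name(argument=value, ...), one argument or row to a line, values as JSON. send_rows: Moves the arm, as the interface text tells. Its arguments: {"type":"object","properties":{"targets":{"type":"array"},"fingers":{"type":"number"},"newtons":{"type":"number"}},"required":["targets"]}

```bash
mkdir -p pics; ls
python3 - <<'E'
from plant import *
import cv2,numpy as np,pickle
s=get_state();print({k:np.round(v,3) for k,v in s.items()})
for n in("scene","side","wrist"):
    d=snapshot(n);cv2.imwrite(f"pics/{n}0.png",d["img"]);pickle.dump((s,d),open(f"pics/{n}0.pkl","wb"))
    print(n,{k:np.round(v,3).tolist() for k,v in d.items() if k!="img"})
E
```

```text
pics
{'clock': np.float64(0.0), 'q': array([-1.127,  0.69 , -0.194,  1.566,  0.157,  0.902, -0.215]), 'qd': array([ 0.   , -0.002,  0.002, -0.   ,  0.   ,  0.   , -0.001]), 'joint_torque': array([ 0.0000e+00, -5.2755e+01, -1.2670e+00, -1.5343e+01, -5.3000e-02,
        6.0000e-03,  0.0000e+00]), 'tool_pos': array([0.249, 0.573, 0.202]), 'eef_rot': array([ 0.203,  0.979, -0.001, -0.   ]), 'contact_force': array([ 0.091, -0.158, -0.333]), 'moment': array([-0.019,  0.014,  0.017]), 'finger_force': np.float64(0.0), 'opening': np.float64(1.003)}
scene {'fx': 438.013, 'fy': 438.013, 'cx': 321.941, 'cy': 200.681, 'cam_to_world': [[0.243, -0.616, 0.749, -0.3], [-0.97, -0.163, 0.181, -0.211], [0.011, -0.77, -0.638, 0.767], [0.0, 0.0, 0.0, 1.0]]}
side {'fx': 392.606, 'fy': 392.606, 'cx': 316.864, 'cy': 201.678, 'cam_to_world': [[-0.999, 0.02, -0.039, 0.466], [0.043, 0.623, -0.781, 0.639], [0.009, -0.782, -0.623, 0.673], [0.0, 0.0, 0.0, 1.0]]}
wrist {'fx': 299.095, 'fy': 299.095, 'cx': 319.079, 'cy': 201.936, 'T_tool_cam': [[0.001, -0.948, -0.319, 0.081], [1.0, 0.001, 0.0, -0.0], [-0.0, -0.319, 0.948, -0.182], [0.0, 0.0, 0.0, 1.0]]}
```

View pics/scene0.png

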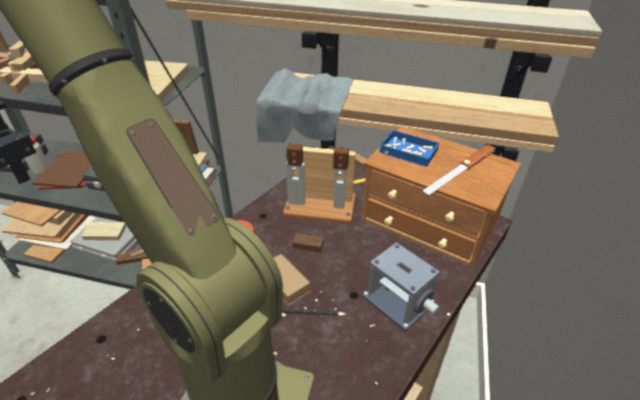

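View pics/side0.png

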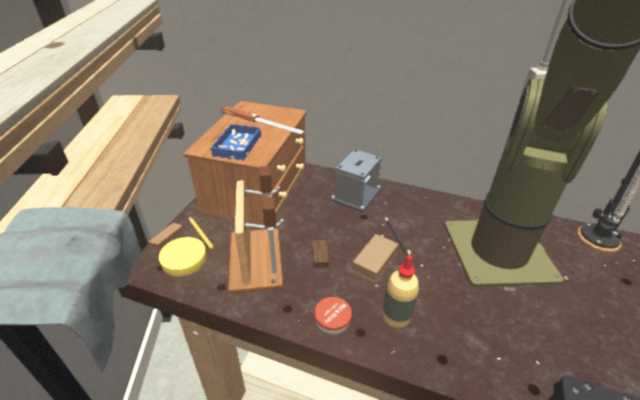

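The scene view shows the stand with keys at about (294,155) and (341,158), and the brake unit at (403,280) with its slot at (405,267). The side view shows the stand edge-on at (255,240) and the brake at (358,175). I'll enlarge both.

Run:
```python
import cv2,numpy as np
a=cv2.imread("pics/scene0.png");b=cv2.imread("pics/side0.png")
z=lambda i,x,y,w,h,k:cv2.resize(i[y:y+h,x:x+w],None,fx=k,fy=k,interpolation=cv2.INTER_CUBIC)
cv2.imwrite("pics/c1.png",np.hstack([z(a,270,130,100,100,4),z(a,355,230,100,100,4)]))
cv2.imwrite("pics/c2.png",np.hstack([z(b,215,165,100,140,4),z(b,315,140,100,140,4)]))
```

```text
(no output)
```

View pics/c1.png

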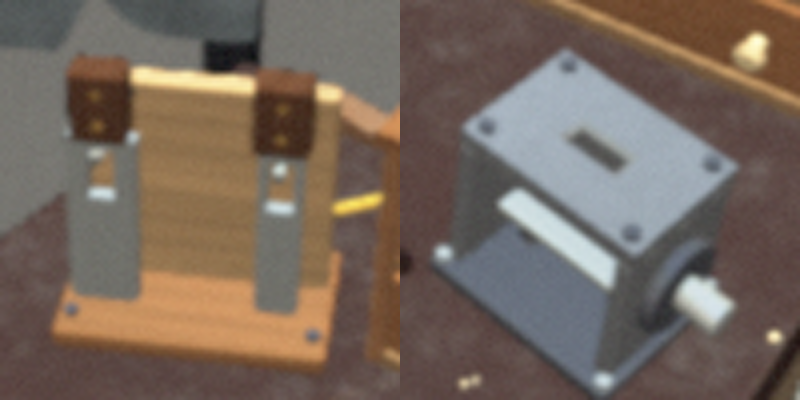

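View pics/c2.png

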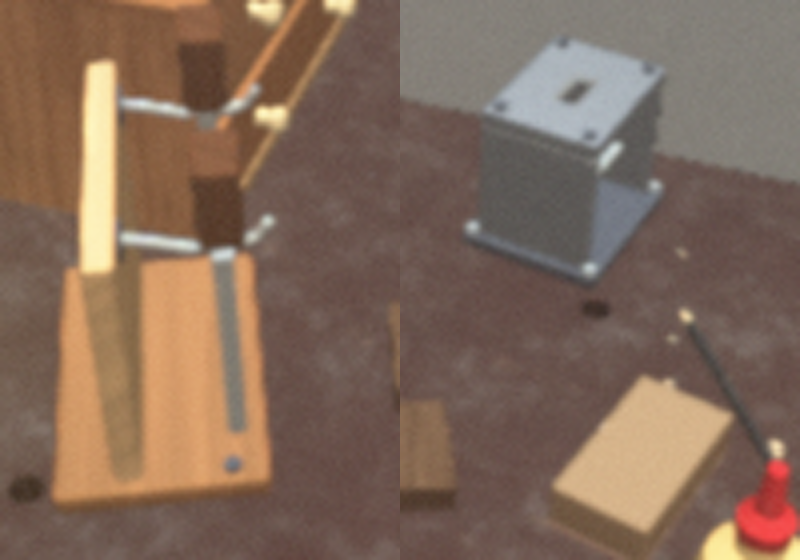

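The narrow key is the right one in the scene view, on the stand's -y hook, and the shaft stub marks the brake's -y side. Next I fit the poses using both views' points.

```bash
cat > h.py <<'E'
import numpy as np,pickle,cv2
from scipy.optimize import least_squares
from scipy.spatial.transform import Rotation as R
def cam(n):
    s,d=pickle.load(open(f"pics/{n}.pkl","rb"))
    if "cam_to_world" in d: M=np.array(d["cam_to_world"])
    else:
        T=np.eye(4);T[:3,:3]=R.from_quat(s["eef_rot"]).as_matrix();T[:3,3]=s["tool_pos"];M=T@np.array(d["T_tool_cam"])
    return d,np.linalg.inv(M)
def proj(c,P):
    d,M=c;p=np.atleast_2d(P)@M[:3,:3].T+M[:3,3]
    return np.c_[d["fx"]*p[:,0]/p[:,2]+d["cx"],d["fy"]*p[:,1]/p[:,2]+d["cy"]]
def fit(obs,x0,show=True):
    """obs: list of (cam, local points, pixels); pose x,y,z,yaw"""
    def f(v):
        Rz=R.from_euler("z",v[3]).as_matrix()
        return np.concatenate([(proj(c,np.array(L)@Rz.T+v[:3])-np.array(p)).ravel() for c,L,p in obs])
    r=least_squares(f,x0,loss="soft_l1",x_scale=[.1,.1,.1,1])
    if show: print(np.round(r.x,4),"res px",np.round(r.fun,1).tolist())
    return r.x
crop=lambda P,x,y,k=4,ox=0:((np.array(P,float)-[ox,0]+.5)/k-.5)+[x,y]
E
python3 - <<'E'
from h import *
S,D=cam("scene0"),cam("side0")
h,b=.012,.018
print("key",)
fit([(S,[(-h,b,.128),(-h,-b,.128),(h,b,.178),(h,-b,.178)],crop([(254,151),(312,156),(258,71),(316,76)],270,130)),
 (D,[(h,b,.128),(-h,b,.128),(h,b,.178),(-h,b,.178)],crop([(188,110),(223,113),(180,38),(224,43)],215,165))],[.8,0,.04,0])
print("brake")
C=[(-.041,.055,.11),(-.041,-.055,.11),(.041,-.055,.11),(.041,.055,.11)]
fit([(S,C,crop([(465,127),(636,257),(739,165),(568,48)],355,230,4,400)),
 (D,C,crop([(597,148),(664,69),(560,37),(484,107)],315,140,4,400))],[.6,-.2,0,0])
print("slot")
fit([(S,[(0,0,0)],crop([(598,149)],355,230,4,400)),(D,[(0,0,0)],crop([(576,92)],315,140,4,400))],[.6,-.2,.1,0])
print("hooks: board top corners")
fit([(S,[(.047,-.085,.171)],crop([(340,98)],270,130)),(D,[(.047,-.085,.171)],crop([(116,61)],215,165))],[.8,0,0,0])
E
```

```text
key
[ 0.5427 -0.0517  0.0341  0.1192] res px [-0.7, 2.4, -0.1, 2.4, -0.1, -1.0, 0.8, -1.0, -0.7, 1.5, 1.8, -0.3, -0.7, 0.2, 0.0, -2.1]
brake
[ 3.139e-01 -2.339e-01  3.000e-04 -5.797e-01] res px [-0.8, 0.2, -0.2, 0.1, 0.0, 0.7, -0.3, 0.6, -0.5, -0.6, 0.3, -0.8, -0.9, -1.0, -0.9, 0.2]
slot
[ 0.3139 -0.2331  0.1079  0.    ] res px [-0.3, 0.3, -0.4, -0.5]
hooks: board top corners
[ 6.6580e-01 -1.0400e-02 -1.1000e-03 -1.3451e+00] res px [-0.4, 0.6, -0.3, -0.5]
```

```bash
cat >> h.py <<'E'
def yawq(a): # tool down, tool y at world yaw a
    x=np.array([np.sin(a),-np.cos(a),0]);x=-x if x[0]>0 else x
    y=np.array([np.cos(a),np.sin(a),0]); y=y if np.cross(x,y)[2]<0 else -y
    return R.from_matrix(np.c_[x,y,np.cross(x,y)])
def go(p0,q0,p,q):
    a=q0;sh=a.inv().apply(np.array(p)-p0)/.3;rv=(a.inv()*q).as_rotvec()/np.pi
    print("shift",np.round(sh,4).tolist(),"turn",np.round(rv,4).tolist());return sh,rv
E
python3 - <<'E'
from h import *;from plant import *
s=get_state();p=s["tool_pos"];q=R.from_quat(s["eef_rot"]);t=yawq(np.pi/2+.12)
go(p,q,[.249,.573,.33],q);go(p,q,[.42,.37,.33],t)
go(p:=np.array([.42,.37,.33]),t,[.47,.1,.33],t)
go(np.array([.47,.1,.33]),t,[.49,-.06,.33],t)
E
```

```text
shift [-0.0003, 0.0003, -0.4249] turn [0.0, 0.0, 0.0]
shift [-0.7926, -0.3933, -0.4244] turn [-0.0004, -0.0001, -0.1686]
shift [-0.0577, -0.9135, 0.0] turn [0.0, 0.0, 0.0]
shift [-0.0023, -0.5375, 0.0] turn [0.0, 0.0, 0.0]
```

send_rows(
  targets=[
    [[0, 0, -0.2], [0, 0, 0]],
    [[0, 0, -0.42], [0, 0, 0]],
    [[-0.2, -0.1, -0.42], [0, 0, -0.05]],
    [[-0.4, -0.2, -0.42], [0, 0, -0.1]],
    [[-0.6, -0.3, -0.42], [0, 0, -0.14]],
    [[-0.79, -0.39, -0.42], [0, 0, -0.169]],
    [[-0.79, -0.39, -0.42], [0, 0, -0.169]],
  ],
  fingers=1,
)

```text
clock: 1.02
tool_pos: [0.4235, 0.3664, 0.3287]
eef_rot: [-0.056, 0.998, -0.002, 0.0]
contact_force: [-0.3, 0.3, -0.6]
opening: 0.999
finger_force: 0.0
```

send_rows(
  targets=[
    [[-0.01, -0.2, 0], [0, 0, 0]],
    [[-0.03, -0.4, 0], [0, 0, 0]],
    [[-0.04, -0.6, 0], [0, 0, 0]],
    [[-0.05, -0.8, 0], [0, 0, 0]],
    [[-0.06, -0.95, 0], [0, 0, 0]],
    [[-0.06, -0.95, 0], [0, 0, 0]],
  ],
)

```text
clock: 1.78
tool_pos: [0.4724, 0.0875, 0.3289]
eef_rot: [-0.057, 0.998, -0.001, -0.0]
contact_force: [-0.1, 0.7, -0.7]
opening: 1.001
finger_force: 0.0
```

send_rows(
  targets=[
    [[0, -0.2, 0], [0, 0, 0]],
    [[0, -0.35, 0], [0, 0, 0]],
    [[0, -0.5, 0], [0, 0, 0]],
    [[0, -0.5, 0], [0, 0, 0]],
    [[0, -0.5, 0], [0, 0, 0]],
  ],
)

```text
clock: 2.4
tool_pos: [0.4904, -0.0556, 0.329]
eef_rot: [-0.062, 0.998, 0.001, 0.0]
contact_force: [-0.5, 0.3, 0.9]
opening: 1.004
finger_force: 0.0
```

```bash
cat > shot.py <<'E'
import sys,pickle,cv2;from plant import *
s=get_state();print(s["clock"],s["tool_pos"].round(4),s["eef_rot"].round(4),s["contact_force"].round(1),s["opening"])
for a in sys.argv[1:]:
    n,k=a.split(":");s=get_state();d=snapshot(n);cv2.imwrite(f"pics/{n}{k}.png",d["img"]);pickle.dump((s,d),open(f"pics/{n}{k}.pkl","wb"))
E
python3 shot.py wrist:1 scene:1
```

```text
2.4 [ 0.4904 -0.0556  0.329 ] [-6.190e-02  9.981e-01  9.000e-04  0.000e+00] [-0.5  0.3  0.9] 1.0038686038894438
```

View pics/wrist1.png

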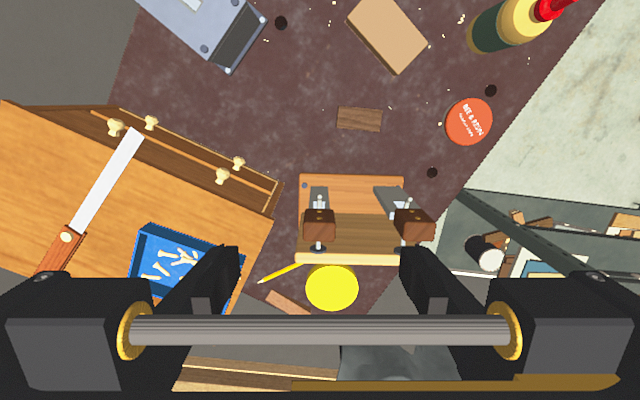

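The wrist view shows the narrow key at (319,225) nearly under the TCP, the wide key at (412,225), the chest at left and the brake unit at top left. I'll take a second wrist view shifted sideways and enlarge both.

send_rows(
  targets=[
    [[0.1, 0.1, -0.05], [0, 0, 0]],
    [[0.2, 0.2, -0.1], [0, 0, 0]],
    [[0.2, 0.2, -0.1], [0, 0, 0]],
    [[0.2, 0.2, -0.1], [0, 0, 0]],
  ],
)

```text
clock: 3.0
tool_pos: [0.4238, -0.0053, 0.3592]
eef_rot: [-0.061, 0.998, -0.0, 0.0]
contact_force: [0.3, 0.3, 0.4]
opening: 1.002
finger_force: 0.0
```

```bash
python3 shot.py wrist:2
python3 - <<'E'
from h import *
w1,w2=cam("wrist1"),cam("wrist2")
p=proj(w2,[.53,-.05,.19])[0];print(p)
c=lambda i,x,y:cv2.resize(i[y:y+100,x:x+130],None,fx=6,fy=6,interpolation=cv2.INTER_CUBIC)[:300]
x,y=int(p[0])-65,int(p[1])-50;print(x,y)
a=cv2.resize(w1[0]["img"][170:270,290:440],None,fx=5,fy=5,interpolation=cv2.INTER_CUBIC)
cv2.imwrite("pics/c3.png",a)
i=w2[0]["img"];cv2.imwrite("pics/c4.png",i)
E
```

```text
3.0 [ 0.4238 -0.0053  0.3592] [-6.130e-02  9.981e-01 -1.000e-04  4.000e-04] [0.3 0.3 0.4] 1.002387557290311
[275.90107362 247.87096368]
210 197
```

View pics/c3.png

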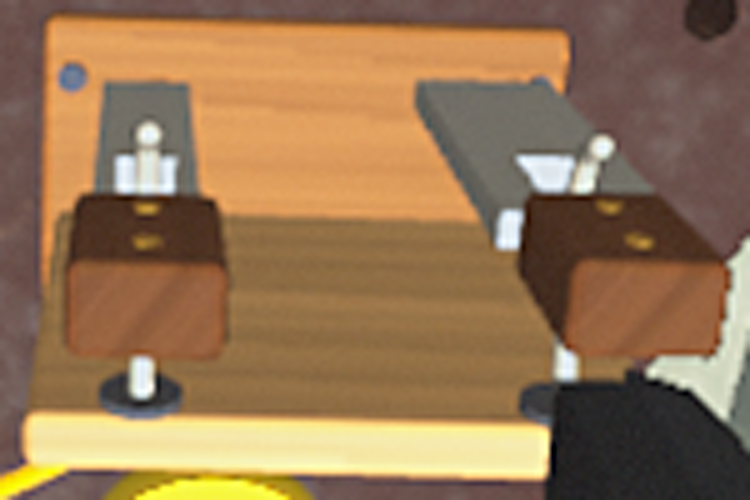

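In this 5x crop the narrow handle's top face spans (71,262) to (224,355), with its lower front edge at (79..213,198). The hook tips are at (148,133) and (601,147). Next is the same region from the second position.

Run:
```python
import cv2
i=cv2.imread("pics/wrist2.png")
cv2.imwrite("pics/c5.png",cv2.resize(i[185:305,210:370],None,fx=5,fy=5,interpolation=cv2.INTER_CUBIC)[:600])
```

```text
(no output)
```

View pics/c5.png

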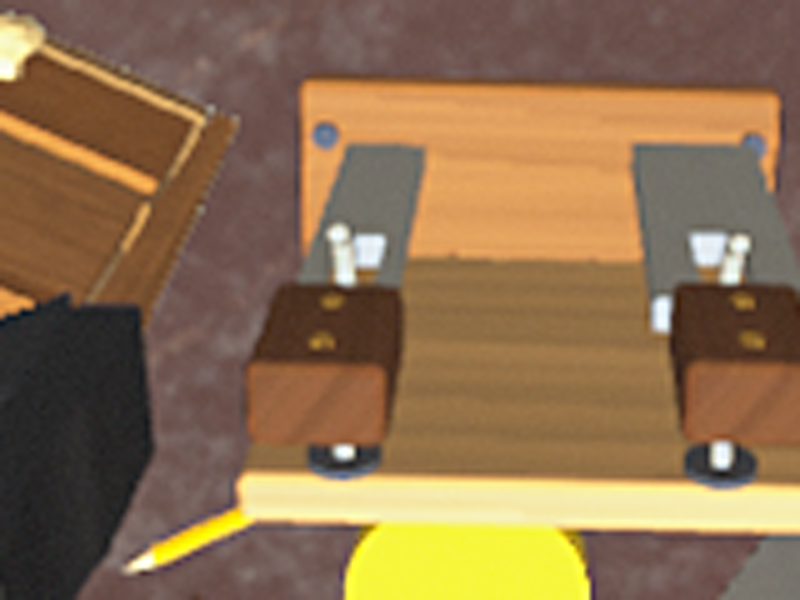

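The second crop shows the narrow handle top spanning (250,362) to (383,443), its lower front edge at (275..402,287), and the hook tips at (338,233) and (739,243).

Run:
```python
from h import *
S,D,A,B=cam("scene0"),cam("side0"),cam("wrist1"),cam("wrist2")
h,b=.012,.018
L=[(-h,-b,.178),(-h,b,.178),(h,b,.178),(h,-b,.178),(-h,-b,.128),(-h,b,.128)]
oa=(A,L,crop([(71,262),(224,262),(224,356),(70,356),(79,198),(213,198)],290,170,5))
ob=(B,L,crop([(250,362),(387,362),(384,443),(247,443),(275,286),(402,286)],210,185,5))
k=fit([oa,ob],[.53,-.05,.035,.1])
T=[(-.03,-.055,.164),(-.03,.055,.164)]
fit([(A,T,crop([(148,133),(601,147)],290,170,5)),(B,T,crop([(338,233),(739,243)],210,185,5))],[.53,0,0,.1])
print(proj(S,R.from_euler("z",k[3]).apply(L)+k[:3]).round(1).tolist())
C=[(-.041,-.055,.11),(-.041,.055,.11)]
print("brake front top corners in wrist1/2",proj(A,[[.3,-.2,.11]]),proj(B,[[.3,-.2,.11]]))
```

```text
[ 0.5485 -0.0499  0.0245  0.1178] res px [-1.6, 0.6, 0.2, 0.7, -0.3, 1.4, -1.1, 1.3, -1.1, -1.7, 0.4, -1.6, -0.6, -0.1, 0.2, 0.0, 1.4, 0.3, 1.0, 0.1, 1.0, -2.1, 0.8, -2.0]
[0.5422 0.005  0.0014 0.0936] res px [0.1, 0.0, -0.0, -0.1, -0.0, -0.0, -0.1, 0.2]
[[348.1, 155.3], [332.6, 154.1], [333.7, 148.5], [348.9, 149.7], [347.1, 172.8], [332.1, 171.6]]
brake front top corners in wrist1/2 [[214.31909609 -14.93390757]] [[182.55174181  48.1173953 ]]
```

Run:
```python
from h import *
A,B=cam("wrist1"),cam("wrist2")
h,b=.012,.018
L=np.array([(-h,-b,.178),(-h,b,.178),(h,b,.178),(h,-b,.178),(-h,-b,.128),(-h,b,.128)])
pa=crop([(71,262),(224,262),(224,356),(70,356),(79,198),(213,198)],290,170,5)
pb=crop([(250,362),(387,362),(384,443),(247,443),(275,286),(402,286)],210,185,5)
for i in range(6): fit([(A,[(0,0,0)],pa[i:i+1]),(B,[(0,0,0)],pb[i:i+1])],[.53,-.05,.2,0])
fit([(A,L[:4],pa[:4]),(B,L[:4],pb[:4])],[.53,-.05,.03,.1])
```

```text
[ 0.5355 -0.0675  0.2081  0.    ] res px [0.0, 0.0, -0.0, -0.0]
[ 0.5329 -0.0339  0.2049  0.    ] res px [0.1, 0.2, -0.1, -0.2]
[ 0.5512 -0.0319  0.2136  0.    ] res px [-0.0, -0.0, 0.0, 0.0]
[ 0.554  -0.0655  0.2161  0.    ] res px [-0.1, -0.2, 0.1, 0.2]
[ 0.5349 -0.0679  0.168   0.    ] res px [-0.3, -0.3, 0.3, 0.4]
[ 0.5346 -0.0341  0.1586  0.    ] res px [0.1, 0.1, -0.1, -0.1]
[ 0.5464 -0.0499  0.0273  0.1132] res px [-1.4, -0.3, 0.7, -0.0, 0.1, 0.9, -1.0, 0.6, -0.8, -0.6, 0.3, -0.3, 1.3, 0.0, 0.8, -0.2]
```

Run:
```python
from h import *;from plant import *
d,M=cam("scene0");W=np.linalg.inv(M)
for u,v in[(365,160),(373,140)]:
    r=W[:3,:3]@[(u-d["cx"])/d["fx"],(v-d["cy"])/d["fy"],1];t=(.18-W[2,3])/r[2];print(W[:3,3]+t*r)
s=get_state();t=yawq(np.pi/2+.094);p0=np.array(s["tool_pos"]);q0=R.from_quat(s["eef_rot"])
go(p0,q0,[.5445,-.05,.26],t);go(np.array([.5445,-.05,.26]),t,[.5445,-.05,.168],t)
```

```text
[ 0.56293909 -0.1063763   0.18      ]
[ 0.65672853 -0.11079995  0.18      ]
shift [-0.3809, -0.1952, 0.3298] turn [-0.0, 0.0001, 0.0088]
shift [0.0, 0.0, 0.3067] turn [0.0, 0.0, 0.0]
```

send_rows(
  targets=[
    [[-0.13, -0.065, 0.11], [0, 0, 0.003]],
    [[-0.26, -0.13, 0.22], [0, 0, 0.006]],
    [[-0.381, -0.195, 0.33], [0, 0, 0.009]],
    [[-0.381, -0.195, 0.33], [0, 0, 0.009]],
    [[-0.381, -0.195, 0.33], [0, 0, 0.009]],
    [[-0.381, -0.195, 0.33], [0, 0, 0.009]],
  ],
  fingers=0.57,
)

```text
clock: 3.8
tool_pos: [0.5438, -0.0496, 0.2611]
eef_rot: [-0.047, 0.999, 0.0, 0.001]
contact_force: [-0.5, 0.3, -0.2]
opening: 0.57
finger_force: 0.0
```

```bash
python3 shot.py wrist:3
python3 - <<'E'
from h import *;from plant import *
s=get_state();t=yawq(np.pi/2+.094);p0=np.array(s["tool_pos"]);q0=R.from_quat(s["eef_rot"])
go(p0,q0,[.5445,-.05,.168],t)
E
```

```text
3.8 [ 0.5438 -0.0496  0.2611] [-4.670e-02  9.989e-01  0.000e+00  7.000e-04] [-0.5  0.3 -0.2] 0.5695706265580257
shift [-0.0016, -0.0013, 0.3108] turn [-0.0001, 0.0005, -0.0002]
```

View pics/wrist3.png

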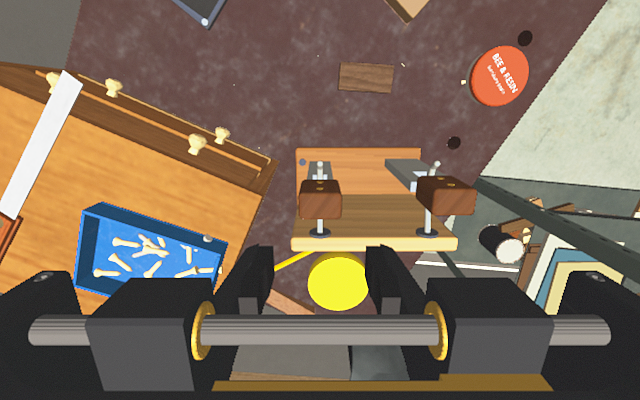

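The fingers (about u=250 and 385) straddle the narrow handle, which is centred at u=320. I'll descend and grip.

send_rows(
  targets=[
    [[0, 0, 0.1], [0, 0, 0]],
    [[0, 0, 0.18], [0, 0, 0]],
    [[0, 0, 0.25], [0, 0, 0]],
    [[0, 0, 0.31], [0, 0, 0]],
    [[0, 0, 0.31], [0, 0, 0]],
    [[0, 0, 0.31], [0, 0, 0]],
  ],
)

```text
clock: 4.6
tool_pos: [0.5445, -0.0499, 0.1683]
eef_rot: [-0.047, 0.999, -0.0, 0.001]
contact_force: [-0.4, 0.3, -0.3]
opening: 0.57
finger_force: 0.0
```

send_rows(
  targets=[
    [[0, 0, 0], [0, 0, 0]],
    [[0, 0, 0], [0, 0, 0]],
    [[0, 0, 0], [0, 0, 0]],
    [[0, 0, 0], [0, 0, 0]],
    [[0, 0, 0], [0, 0, 0]],
    [[0, 0, 0], [0, 0, 0]],
    [[0, 0, 0], [0, 0, 0]],
    [[0, 0, 0], [0, 0, 0]],
  ],
  fingers=0,
  newtons=45,
)

```text
clock: 5.6
tool_pos: [0.5446, -0.0497, 0.1678]
eef_rot: [-0.047, 0.999, 0.0, 0.001]
contact_force: [0.3, 0.4, 6.2]
opening: 0.401
finger_force: 45.0
```

send_rows(
  targets=[
    [[0, 0, -0.025], [0, 0, 0]],
    [[0, 0, -0.05], [0, 0, 0]],
    [[0, 0, -0.07], [0, 0, 0]],
    [[0, 0, -0.07], [0, 0, 0]],
    [[0, 0, -0.07], [0, 0, 0]],
  ],
)

```text
clock: 6.22
tool_pos: [0.5437, -0.0501, 0.188]
eef_rot: [-0.046, 0.999, 0.0, -0.0]
contact_force: [0.4, 0.3, -1.8]
opening: 0.403
finger_force: 45.0
```

send_rows(
  targets=[
    [[0.05, 0, 0], [0, 0, 0]],
    [[0.1, 0, 0], [0, 0, 0]],
    [[0.16, 0, 0], [0, 0, 0]],
    [[0.22, 0, 0], [0, 0, 0]],
    [[0.28, 0, 0], [0, 0, 0]],
    [[0.34, 0, 0], [0, 0, 0]],
    [[0.34, 0, -0.15], [0, 0, 0]],
    [[0.34, 0, -0.3], [0, 0, 0]],
    [[0.34, 0, -0.3], [0, 0, 0]],
    [[0.34, 0, -0.3], [0, 0, 0]],
  ],
)

```text
clock: 7.48
tool_pos: [0.4415, -0.0596, 0.2773]
eef_rot: [-0.046, 0.999, 0.0, -0.001]
contact_force: [-0.1, -0.2, -1.3]
opening: 0.404
finger_force: 45.0
```

```bash
python3 shot.py wrist:4 scene:4 side:4
python3 - <<'E'
from h import *;from plant import *
s=get_state();p0=np.array(s["tool_pos"]);q0=R.from_quat(s["eef_rot"]);t=yawq(np.pi/2-.58)
print(proj(cam("wrist4"),[.314,-.2335,.11]))
go(p0,q0,[.314,-.2335,.30],t)
E
```

```text
7.475 [ 0.4415 -0.0596  0.2773] [-4.640e-02  9.989e-01  0.000e+00 -8.000e-04] [-0.1 -0.2 -1.3] 0.4042972446692308
[[165.23741063  39.24292002]]
shift [0.4766, -0.5381, -0.0763] turn [-0.0002, -0.001, 0.2142]
```

Run:
```python
from h import *;from plant import *
d,M=cam("scene0");W=np.linalg.inv(M)
for u,v in[(365,160),(480,205)]:
    r=W[:3,:3]@[(u-d["cx"])/d["fx"],(v-d["cy"])/d["fy"],1];t=(.18-W[2,3])/r[2];print(W[:3,3]+t*r)
s=get_state();p0=np.array(s["tool_pos"]);q0=R.from_quat(s["eef_rot"]);t=yawq(np.pi/2-.58)
x=t.apply([1,0,0]);p=np.array([.314,-.2335,.33])-.06*x;print(p,x);go(p0,q0,p,t)
```

```text
[ 0.56293909 -0.1063763   0.18      ]
[ 0.4606594  -0.36742887  0.18      ]
[ 0.36418776 -0.26638144  0.33      ] [-0.83646265  0.54802394  0.        ]
shift [0.3205, -0.6627, -0.1769] turn [-0.0002, -0.001, 0.2142]
```

send_rows(
  targets=[
    [[0.04, -0.08, -0.09], [0, 0, 0.025]],
    [[0.1, -0.2, -0.177], [0, 0, 0.06]],
    [[0.16, -0.33, -0.177], [0, 0, 0.1]],
    [[0.22, -0.45, -0.177], [0, 0, 0.14]],
    [[0.27, -0.56, -0.177], [0, 0, 0.18]],
    [[0.32, -0.66, -0.177], [0, 0, 0.214]],
    [[0.32, -0.66, -0.177], [0, 0, 0.214]],
    [[0.32, -0.66, -0.177], [0, 0, 0.214]],
    [[0.32, -0.66, -0.177], [0, 0, 0.214]],
    [[0.32, -0.66, -0.177], [0, 0, 0.214]],
  ],
)

```text
clock: 8.88
tool_pos: [0.3655, -0.2648, 0.3311]
eef_rot: [0.285, 0.959, 0.0, -0.0]
contact_force: [-0.4, -0.4, -2.7]
opening: 0.403
finger_force: 45.0
```

```bash
python3 shot.py wrist:5 scene:5 side:5
python3 - <<'E'
from h import *
A=cam("wrist5");print(proj(A,[.314,-.2335,.11]))
s,d=pickle.load(open("pics/wrist5.pkl","rb"));T=R.from_quat(s["eef_rot"])
print(proj(A,s["tool_pos"]+T.apply([0,0,.134])))
i=d["img"];cv2.imwrite("pics/c6.png",cv2.resize(i[60:210,230:430],None,fx=4,fy=4,interpolation=cv2.INTER_CUBIC))
E
```

```text
8.875 [ 0.3655 -0.2648  0.3311] [ 2.847e-01  9.586e-01  2.000e-04 -1.000e-04] [-0.4 -0.4 -2.7] 0.4029733914191381
[[317.39708219 118.5088654 ]]
[[318.89791065 180.22353913]]
```

View pics/c6.png

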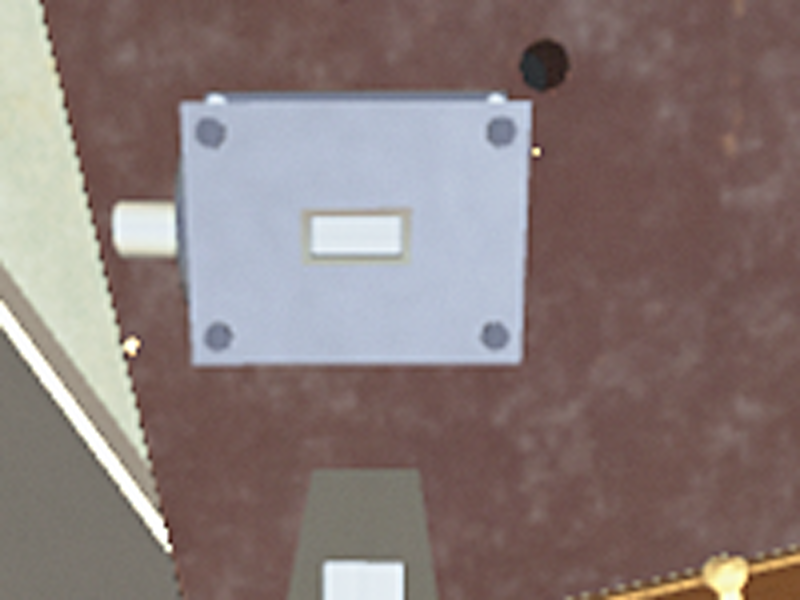

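The slot mouth spans (301,208) to (412,264), centre (357,236), and it is parallel to the image. The blade's foot edge runs from (313,469) to (419,469), and the lower front edge of the eye is at row 562. Both centres sit about 2 px right of prediction, so I'll work from the relative offset.

Run:
```python
from h import *;from plant import *
s,d=pickle.load(open("pics/wrist5.pkl","rb"));T=np.array(d["T_tool_cam"])
def tool(uv,z):  # pixel (crop c6) -> tool frame at tool depth z
    u,v=crop([uv],230,60)[0];r=T[:3,:3]@[(u-d["cx"])/d["fx"],(v-d["cy"])/d["fy"],1];return (T[:3,3]+r*(z-T[2,3])/r[2])*1e3
tz=s["tool_pos"][2]-.11;print(tz)
print("slot",tool((357,236),tz),"len",tool((301,236),tz)-tool((412,236),tz),tool((357,208),tz)-tool((357,264),tz))
for z in(.130,.134):print("foot L,R",z,tool((313,469),z),tool((419,469),z))
print("eye low front L,R",tool((324,562),.05),tool((405,562),.05))
for n in("scene5","side5"):
    c=cam(n);X=s["tool_pos"]+R.from_quat(s["eef_rot"]).apply([[0,0,.134],[0,0,-.019]]);print(n,proj(c,X).round(1).tolist(),proj(c,[[.314,-.2335,.11]]).round(1).tolist())
```

```text
0.2210975297217268
slot [ 6.00359089e+01 -9.22837299e-02  2.21097530e+02] len [-2.23892438e-02 -3.60666990e+01  0.00000000e+00] [ 1.75538087e+01 -7.23296584e-03  0.00000000e+00]
foot L,R 0.13 [  4.71229779 -11.79428901 130.        ] [  4.72904748  16.55946007 130.        ]
foot L,R 0.134 [  3.73008007 -11.946792   134.        ] [  3.74704459  16.77061234 134.        ]
eye low front L,R [ 4.88482174 -6.71980458 50.        ] [ 4.89436981  9.80917064 50.        ]
scene5 [[428.8, 220.1], [443.6, 154.2]] [[404.2, 266.5]]
side5 [[339.3, 126.3], [342.2, 66.9]] [[358.3, 161.4]]
```

send_rows(
  targets=[
    [[0.07, -0.004, 0], [0, 0, 0]],
    [[0.14, -0.008, 0], [0, 0, 0]],
    [[0.2, -0.008, 0], [0, 0, 0]],
    [[0.2, -0.008, 0], [0, 0, 0]],
    [[0.2, -0.008, 0.06], [0, 0, 0]],
    [[0.2, -0.008, 0.12], [0, 0, 0]],
    [[0.2, -0.008, 0.18], [0, 0, 0]],
    [[0.2, -0.008, 0.24], [0, 0, 0]],
    [[0.2, -0.008, 0.24], [0, 0, 0]],
    [[0.2, -0.008, 0.24], [0, 0, 0]],
    [[0.2, -0.008, 0.24], [0, 0, 0]],
  ],
)

```text
clock: 10.4
tool_pos: [0.3144, -0.2351, 0.2598]
eef_rot: [0.286, 0.958, -0.0, 0.001]
contact_force: [-0.0, -1.1, -1.8]
opening: 0.401
finger_force: 45.0
```

```bash
python3 shot.py wrist:6 scene:6 side:6
python3 - <<'E'
from h import *
s,d=pickle.load(open("pics/wrist6.pkl","rb"))
X=s["tool_pos"]+R.from_quat(s["eef_rot"]).apply([0,.0024,.134]);o=[]
for n,w in(("wrist6",1),("scene6",1),("side6",1)):
    c=cam(n);u,v=proj(c,X)[0];print(n,u,v);x,y=int(u)-25,int(v)-30
    k=4 if n!="wrist6" else 4; print(x,y);i=c[0]["img"][y:y+60,x:x+50];o.append(cv2.resize(i,(265,318),interpolation=cv2.INTER_CUBIC))
cv2.imwrite("pics/c7.png",np.hstack(o))
E
```

```text
10.4 [ 0.3144 -0.2351  0.2598] [ 2.857e-01  9.583e-01 -2.000e-04  9.000e-04] [-0.  -1.1 -1.8] 0.4005106753448343
wrist6 321.10085588625503 180.2252971820023
296 150
scene6 405.1710469878458 260.40494561078225
380 230
side6 358.00676463240666 156.3398445061733
333 126
```

View pics/c7.png

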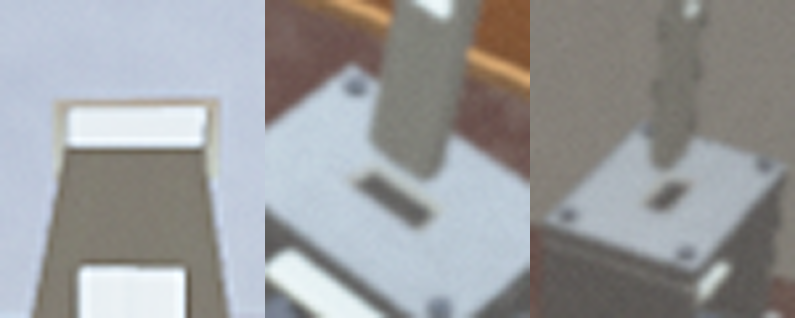

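The last view shows the foot centred on the slot mouth across its length (both centred at crop x≈136) and within about 0.5 mm across its width. I'll lower it slowly and watch the force.

send_rows(
  targets=[
    [[0.0015, 0, 0.02], [0, 0, 0]],
    [[0.0015, 0, 0.04], [0, 0, 0]],
    [[0.0015, 0, 0.06], [0, 0, 0]],
    [[0.0015, 0, 0.08], [0, 0, 0]],
    [[0.0015, 0, 0.09], [0, 0, 0]],
    [[0.0015, 0, 0.1], [0, 0, 0]],
    [[0.0015, 0, 0.1], [0, 0, 0]],
    [[0.0015, 0, 0.1], [0, 0, 0]],
  ],
)

```text
clock: 11.55
tool_pos: [0.3134, -0.2345, 0.2293]
eef_rot: [0.286, 0.958, -0.0, 0.0]
contact_force: [0.1, -0.9, -1.2]
opening: 0.4
finger_force: 45.0
```

send_rows(
  targets=[
    [[0, 0, 0.02], [0, 0, 0]],
    [[0, 0, 0.04], [0, 0, 0]],
    [[0, 0, 0.06], [0, 0, 0]],
    [[0, 0, 0.08], [0, 0, 0]],
    [[0, 0, 0.1], [0, 0, 0]],
    [[0, 0, 0.12], [0, 0, 0]],
    [[0, 0, 0.12], [0, 0, 0]],
    [[0, 0, 0.12], [0, 0, 0]],
  ],
)

```text
clock: 12.55
tool_pos: [0.3132, -0.2344, 0.1932]
eef_rot: [0.286, 0.958, 0.0, -0.0]
contact_force: [0.4, 0.0, -1.2]
opening: 0.4
finger_force: 45.0
```

send_rows(
  targets=[
    [[0, 0, 0.01], [0, 0, 0]],
    [[0, 0, 0.02], [0, 0, 0]],
    [[0, 0, 0.025], [0, 0, 0]],
    [[0, 0, 0.025], [0, 0, 0]],
    [[0, 0, 0.025], [0, 0, 0]],
  ],
)

```text
clock: 13.18
tool_pos: [0.3133, -0.2344, 0.1857]
eef_rot: [0.286, 0.958, 0.0, -0.0]
contact_force: [0.3, 0.4, -2.4]
opening: 0.406
finger_force: 45.0
```

send_rows(
  targets=[
    [[0, 0, 0.007], [0, 0, 0]],
    [[0, 0, 0.007], [0, 0, 0]],
    [[0, 0, 0.007], [0, 0, 0]],
  ],
)

```text
clock: 13.55
tool_pos: [0.3133, -0.2344, 0.1835]
eef_rot: [0.286, 0.958, 0.0, -0.0]
contact_force: [0.6, 1.1, -2.0]
opening: 0.403
finger_force: 45.0
```

send_rows(
  targets=[
    [[0, 0, 0.007], [0, 0, 0]],
    [[0, 0, 0.007], [0, 0, 0]],
    [[0, 0, 0.007], [0, 0, 0]],
  ],
)

```text
clock: 13.92
tool_pos: [0.3135, -0.2346, 0.1816]
eef_rot: [0.286, 0.958, 0.0, 0.0]
contact_force: [-0.1, 0.2, 1.5]
opening: 0.403
finger_force: 45.0
```

send_rows(
  targets=[
    [[0, 0, 0.01], [0, 0, 0]],
    [[0, 0, 0.02], [0, 0, 0]],
    [[0, 0, 0.03], [0, 0, 0]],
    [[0, 0, 0.03], [0, 0, 0]],
    [[0, 0, 0.03], [0, 0, 0]],
    [[0, 0, 0.03], [0, 0, 0]],
  ],
)

```text
clock: 14.68
tool_pos: [0.3136, -0.2345, 0.1725]
eef_rot: [0.286, 0.958, 0.0, 0.0]
contact_force: [1.8, 1.8, 1.9]
opening: 0.397
finger_force: 45.0
```

Run:
```python
from plant import *;import numpy as np
L=[]
for _ in range(6):
    s=get_state();L.append(np.r_[s["tool_pos"],s["contact_force"]]);snapshot("wrist")
print(np.mean(L,0).round(4),np.std(L,0).round(4))
```

```text
[ 0.3135 -0.2345  0.1725  2.008   1.6319  2.5081] [0.     0.     0.     0.2664 0.2867 0.4487]
```

```bash
python3 shot.py scene:7 side:7 wrist:7
python3 - <<'E'
from h import *
a,b=[cv2.imread(f"pics/scene{k}.png").astype(float).mean(2) for k in(6,7)]
for u in(385,392,399,405):
    print(u,a[275:310,u-1:u+2].mean(1).astype(int).tolist());print("   ",b[275:310,u-1:u+2].mean(1).astype(int).tolist())
S=cam("scene0");Rz=R.from_euler("z",-.58)
for z in(.05,.04):print(proj(S,Rz.apply([[-.022,.02,z],[-.022,-.02,z]])+[.314,-.2335,0]).round(1).tolist())
s,d=pickle.load(open("pics/wrist7.pkl","rb"));print(s["opening"],s["moment"],s["contact_force"])
E
```

```text
14.975 [ 0.3135 -0.2344  0.1725] [2.856e-01 9.584e-01 1.000e-04 2.000e-04] [2.5 1.9 2.9] 0.40003339041301805
385 [101, 115, 166, 218, 235, 238, 239, 240, 240, 232, 204, 162, 121, 103, 109, 123, 130, 133, 134, 132, 134, 134, 134, 135, 134, 135, 133, 134, 134, 133, 135, 135, 135, 136, 136]
    [100, 96, 103, 138, 192, 227, 236, 237, 237, 236, 236, 238, 234, 217, 180, 139, 120, 124, 127, 129, 129, 132, 132, 131, 130, 131, 131, 130, 131, 131, 131, 132, 133, 132, 132]
392 [201, 196, 180, 149, 121, 109, 129, 174, 217, 234, 238, 238, 238, 239, 235, 214, 178, 146, 135, 133, 132, 132, 134, 133, 133, 135, 133, 135, 135, 135, 134, 134, 136, 135, 135]
    [197, 193, 177, 147, 118, 103, 114, 164, 208, 226, 232, 235, 237, 237, 236, 236, 236, 236, 226, 195, 157, 134, 129, 128, 129, 132, 132, 132, 132, 131, 132, 131, 133, 134, 131]
399 [202, 202, 202, 200, 196, 197, 194, 180, 154, 126, 109, 121, 160, 206, 232, 237, 238, 238, 239, 236, 220, 188, 154, 134, 133, 132, 131, 134, 133, 133, 133, 133, 133, 135, 134]
    [198, 198, 198, 195, 195, 192, 190, 177, 152, 122, 104, 99, 105, 128, 164, 199, 226, 235, 236, 235, 236, 237, 236, 230, 208, 171, 142, 130, 129, 131, 131, 132, 131, 130, 131]
405 [200, 199, 202, 202, 201, 201, 200, 199, 198, 197, 195, 188, 170, 138, 111, 108, 137, 188, 222, 236, 238, 238, 238, 238, 233, 209, 170, 139, 128, 124, 127, 126, 127, 123, 122]
    [195, 197, 195, 196, 197, 197, 197, 195, 195, 194, 192, 184, 165, 137, 108, 97, 109, 156, 212, 233, 237, 238, 238, 237, 235, 234, 234, 234, 222, 184, 140, 125, 123, 121, 118]
[[386.2, 285.9], [401.1, 297.4]]
[[385.7, 289.0], [400.5, 300.5]]
0.39918706696966805 [ 0.37997644 -0.5399194   0.03607361] [2.13251313 2.30474594 2.34653769]
```

```bash
python3 -c "
from plant import *
print(finish_job())"
```

```text
the job is handed in; nothing more can be done
None
```

I handed the job in with the narrow key still gripped at 45 N, its blade through the slot and the release plate held about 10–11 mm down, at about 15 s on the clock. The wide key, wax tin and offcut were never touched. The wrist force at the end suggested a lighter push than expected, so I judged the depth from the plate's shift in the scene camera and from the drop after contact.

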